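Seat the raised drip tray grille

ROBOT

A 6-joint arm with a two-finger parallel gripper is mounted at the origin on the work surface. World frame = base frame: x ahead of the robot, y to its left, z up, the work surface at z = 0. Lengths are in m, angles in rad, forces in N, time in s.
With the tool pointing down it reaches from about 0.25 to 0.775 m from the base axis. Payload 4 kg.
Tool frame: the origin (TCP) lies midway between the tips of the shut fingers; the grasp point (between the pads) lies 19 mm behind it; z points along the fingers, x is the direction in which the jaws open and shut, and the axes are right-handed (so a half turn about z gives the same grasp; the last joint's range is limited). The gripper opens to 85 mm and grips with 20 to 120 N. Pads are 22 mm wide; open, the fingers measure 114 mm over their backs; the gripper's body (76 mm by 85 mm) begins 54 mm behind the grasp point. The pads swing forward as they close: fully open they stand 13 mm farther back than shut.
Start: joints at [-0.103, 0.087, 1.371, -0, 1.684, -0.103], TCP at [0.55, -0, 0.231] pointing down, gripper open.
Joint ranges: [-3.1, 3.1], [-0.76, 2.03], [0.27, 2.55], [-1.08, 4.22], [0.17, 2.65], [-2.57, 2.57]. Speed limits (rad/s): [2.79, 2.79, 3.14, 3.14, 3.14, 3.14].

INTERFACE

Orientations are given as a unit quaternion [w, x, y, z].
In Python, from station import arm gives the robot as it stands.
- The arm moves only by the tool apply_moves, never from a script. Its argument "series" is one flat list of numbers, 6 for each row, row after row: the shift along the tool's x, y, z in mm, then the turn, a rotation vector about the tool's x, y, z in rad. In form: [tx, ty, tz, ax, ay, az, tx, ty, tz, ax, ay, az, ...]. A call has exactly 8 rows; each row shifts and turns the commanded pose from where the row before left it, along the tool's axes as they then stand; what a row does not reach is not made up. A row lasts 1/8 s, in which the tool goes at most 62.5 mm and 10.7 degrees, less where a joint would pass 70% of its speed; a pose out of reach is approached as far as the arm can. A call with a gripper value outside its range is refused whole. "hand" is the finger opening in mm, from 0 to 85.4, set as the call begins (left out, the last holds). The fingers move at their own pace and stop on an object; "grip_force" is the grip in N (left out, the last holds). Time passes only in rows, so rows that do not move let the fingers close, or fill a call up. It gives the time, the measured TCP pose, the force and the opening at its end, in the units of the state.
- arm.get_obs(): the state, without advancing time (a new reading comes with each control period).
- arm.snapshot(name): name is "scene" or "side" or "wrist"; returns the picture (480x640x3 uint8, blue, green, red); there is no depth.
- arm.camera_info(name): a dict with "K" (3x3 intrinsics, pixels), "R" (3x3) and "t" (3): a world point X has camera coordinates R X + t; the wrist camera has in their place "tool_from_camera" (4x4, takes a point from camera to tool coordinates, whose origin is the TCP and whose axes are the tool frame's). Camera axes: x right, y down, z forward; pixel columns grow to the right and rows downward; lengths in m; the calibration is good to about 2 mm. A picture is of the moment at which its call begins: read the wrist's pose just before it. camera_info takes no time and is no camera call.
- arm.hand_in(): hands the job in, once; it reports no verdict.
The state is a dict: "t": time; "joints": joint angles; "qd": joint speeds; "effort": joint torques, N m; "tcp_pos": TCP position; "eef_rot": TCP orientation; "wrist_force": force on the tool from outside, world axes, zero at the start; "wrist_torque": the same for the moment, N m; "gripper_width": finger opening in m.
Only numpy, scipy, OpenCV 4.12 (cv2) and the standard library are available. Lean on these libraries where they do the work, as an engineer would, in place of code of your own. Each camera call takes 0.05 s, during which the arm holds its last target.

TASK

We are about to pour the coffee: one of the two small drip trays has its steel grille sticking up at one end. Press that end straight down until the grille lies level, flush with the rim of its tray all round. Leave the patterned cup on the other tray and the steel jug where they stand.

Things in the scene. Friction and masses are not known exactly. Their poses are not given: they have to be found in the camera images.
- raised_end (a point): Spot to press on the raised grille: loose steel plate with black slots, 110 x 80 x 5 mm, 12 degrees tilted, 3 mm play in its tray. Point: top face, mid-width, 18 mm in from the high end, moves with the grille. x: towards the high end, z: out of the top face. An orange post below it yields slowly at 6 to 10 N and stays down; 19 mm lower is a rigid stop. Press within 15 mm of it, fingers shut.
- seat (a point): Fixed point on the tray of the raised grille, at rim height 39 mm above the table: raised_end comes within 3 mm of it when the grille is seated, its top level with the rim. The tray is black, 130 x 100 x 39 mm, fixed to the table; its centre is 37 mm from here along -x of this frame; z is up.
- cup_center (a point): White ceramic cup with blue dots, standing on the level grille of the other, identical tray; 68 mm across the mouth, 78 mm tall, handle reaching 56 mm from its axis. The point is its centre, half-way up, z up. Bystander: leave it.
- jug_center (a point): Open straight steel jug with a side handle, 84 mm across and 105 mm tall, the handle reaches 71 mm from its axis; it stands on the table. The point is its centre, half-way up, z up. Bystander: leave it.
Not all that is in view belongs to the job. Leave any blue or purple look-alike of the part that bears raised_end alone. Leave any pink look-alike of the part that bears seat alone.

How it is judged:
At the end, for the whole second after the job is handed in: The grille that stood up at one end lies in its own tray, within 3.4 degrees of level, its pressed spot within 5 mm of the height of the rim and within 12 mm of its seat in plan (angle between raised_end's own z axis and vertical below 0.06 rad and height (world z) of raised_end between 0.034 and 0.044 m and horizontal distance between raised_end and seat below 0.012 m); the robot touches nothing.
It fails at once if the patterned cup is shifted by more than 20 mm or tipped (distance of cup_center from where it was at the start of the episode above 0.02 m or angle between cup_center's own z axis and vertical above 0.3 rad).
It fails at once if the steel jug is shifted by more than 20 mm or tipped (distance of jug_center from where it was at the start of the episode above 0.02 m or angle between jug_center's own z axis and vertical above 0.3 rad).
It also fails if it takes over 32 s, if anything falls off the work surface, if the arm or the gripper's body presses on something with over 40 N, if the wrist force passes 120 N, or if a joint passes its speed limit or range.

## Working session

There is one attempt and no reset: what is moved stays moved. The work goes in short steps, Python scripts to look and compute and a tool call to move; the robot and the scene stay as the last step left them, time stands still between calls to the robot, and variables do not carry over. Pictures are saved under pics/ and viewed, and the job is handed in when it is done.

Besides the shell and the picture viewer there is one more tool, called after "Call:" by a JSON object that holds its "method" and its "body", one argument or row to a line. apply_moves: Moves the arm, as the interface text tells. Its arguments: {"type":"object","properties":{"series":{"type":"array"},"hand":{"type":"number"},"grip_force":{"type":"number"}},"required":["series"]}

```bash
ls; mkdir -p pics
python3 - <<'E'
from station import arm
import cv2,numpy as np
for n in ["scene","side","wrist"]:
    o=arm.get_obs()
    cv2.imwrite(f"pics/{n}0.png",arm.snapshot(n))
    c=arm.camera_info(n); print(n,{k:np.round(v,4).tolist() for k,v in c.items()})
print(o)
E
```

```text
pics
scene {'K': [[559.6104, 0.0, 311.7214], [0.0, 559.6104, 241.9913], [0.0, 0.0, 1.0]], 'R': [[-0.6509, 0.759, -0.0147], [0.4053, 0.331, -0.8521], [-0.6419, -0.5606, -0.5231]], 't': [0.3531, -0.1475, 1.5561]}
side {'K': [[528.9211, 0.0, 323.9597], [0.0, 528.9211, 229.3954], [0.0, 0.0, 1.0]], 'R': [[0.97, -0.2425, 0.0175], [-0.1511, -0.6579, -0.7378], [0.1904, 0.713, -0.6748]], 't': [-0.5374, 0.1252, 1.05]}
wrist {'K': [[345.9882, 0.0, 318.0902], [0.0, 345.9882, 242.803], [0.0, 0.0, 1.0]], 'tool_from_camera': [[1.0, 0.0, 0.0007, 0.0007], [-0.0002, 0.9547, 0.2976, -0.0757], [-0.0006, -0.2976, 0.9547, -0.142], [0.0, 0.0, 0.0, 1.0]]}
{'t': 0.1, 'joints': array([-1.03101966e-01,  8.79220318e-02,  1.37209728e+00, -1.16315790e-05,
        1.68358030e+00, -1.03097639e-01]), 'qd': array([ 0.00018534, -0.00409145, -0.00316523,  0.00066851,  0.0014081 ,
        0.00145399]), 'effort': array([ 2.78635656e-03, -3.53014469e+01, -3.14218891e+01, -1.15072685e-04,
        7.91701314e-03, -1.45799942e-05]), 'tcp_pos': array([5.49565222e-01, 3.55113941e-05, 2.30236748e-01]), 'eef_rot': array([-9.75265523e-05,  9.99999496e-01, -2.81215337e-06, -9.98745822e-04]), 'wrist_force': array([ 1.02617755,  0.35880865, -0.9517143 ]), 'wrist_torque': array([0.06040879, 0.0188693 , 0.00409145]), 'gripper_width': 0.08520036490263563}
```

View pics/scene0.png

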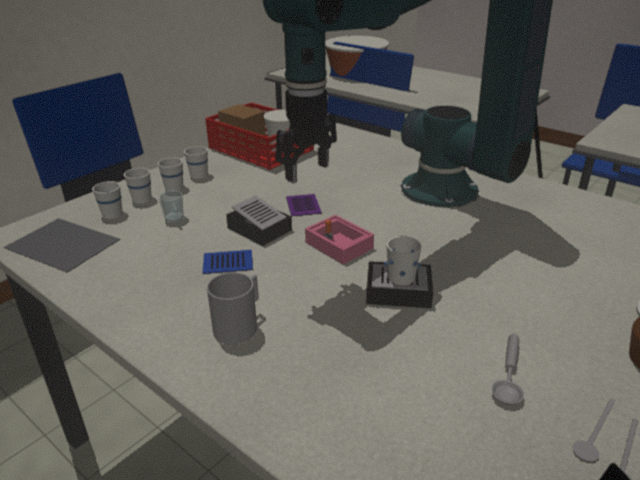

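View pics/side0.png

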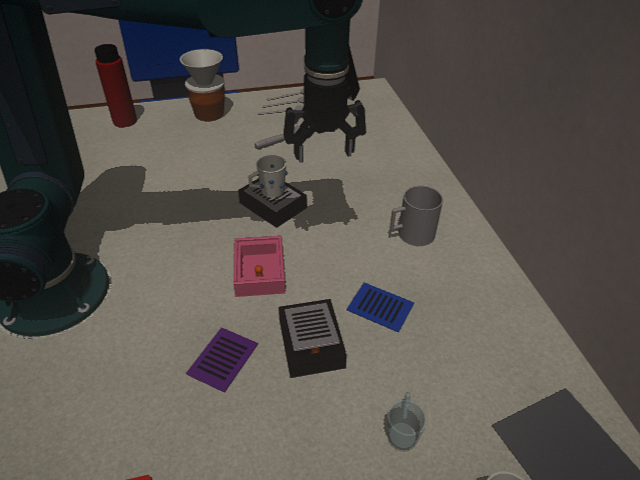

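View pics/wrist0.png

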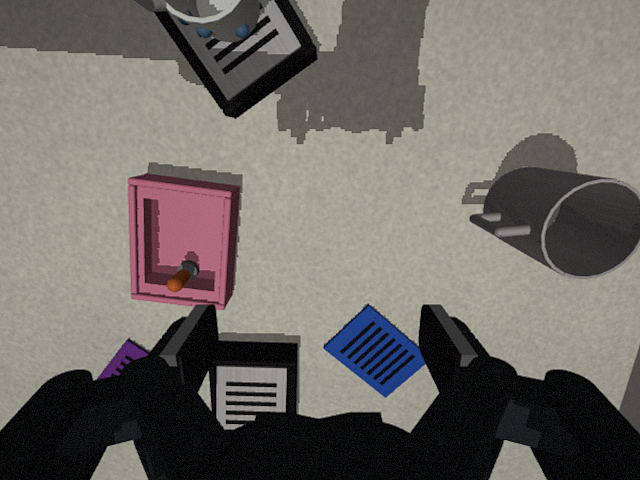

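The side view shows these candidates:
- Steel grille in a black tray at side (312,335), scene (260,217), with an orange post showing under its near end at side (315,350).
- Black tray with the cup on it at side (272,195).
- Pink tray at side (260,265).
- Blue plate at side (381,306).
- Purple plate at side (222,358).

I choose the first, the steel grille standing up over an orange post in a black tray with no cup. I'll check it in close crops.

Run:
```python
import cv2,numpy as np
a=cv2.imread("pics/side0.png")[285:385,260:365]; b=cv2.imread("pics/scene0.png")[180:255,215:305]
a=cv2.resize(a,None,fx=4,fy=4,interpolation=cv2.INTER_CUBIC);b=cv2.resize(b,None,fx=4,fy=4,interpolation=cv2.INTER_CUBIC)
h=max(a.shape[0],b.shape[0]);o=np.zeros((h,a.shape[1]+b.shape[1],3),np.uint8);o[:a.shape[0],:a.shape[1]]=a;o[:b.shape[0],a.shape[1]:]=b
cv2.imwrite("pics/crop0.png",np.clip(o*1.5,0,255).astype(np.uint8))
```

```text
(no output)
```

View pics/crop0.png

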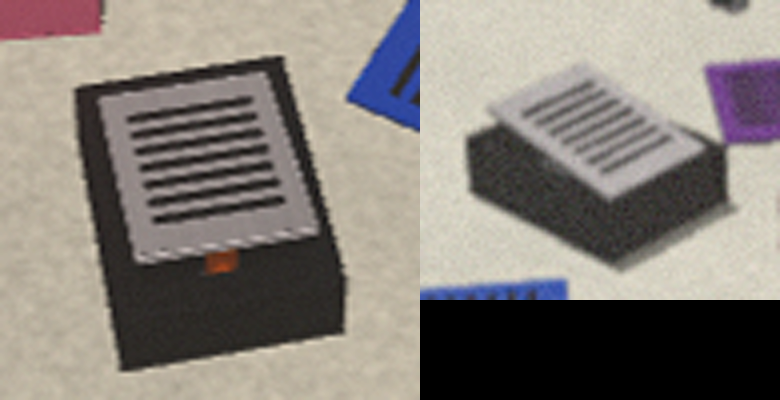

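The crop confirms it: the steel grille is lifted at the end where the orange post shows (side ≈(315,350)). Next I'll find the corners by mask and triangulate them across the two views.

```bash
cat > h.py <<'E'
import cv2,numpy as np
from station import arm
def quad(img,roi,name):
    x0,y0,x1,y1=roi
    c=img[y0:y1,x0:x1].astype(int)
    return c
def P(n):
    c=arm.camera_info(n); return c["K"]@np.c_[c["R"],c["t"]]
def ray(n,uv):
    c=arm.camera_info(n); R,t,K=[np.array(c[k],float) for k in("R","t","K")]
    d=R.T@np.linalg.inv(K)@[uv[0],uv[1],1.]; return -R.T@t,d
def plane(n,uv,z):
    o,d=ray(n,uv); return o+d*(z-o[2])/d[2]
def tri(a,b):
    X=cv2.triangulatePoints(P("scene"),P("side"),np.float64(a).reshape(-1,2).T,np.float64(b).reshape(-1,2).T); return (X[:3]/X[3]).T
E
python3 - <<'E'
from h import *
side=cv2.imread("pics/side0.png"); scene=cv2.imread("pics/scene0.png")
def comp(img,roi,seed,lo,hi=256):
    x0,y0,x1,y1=roi; g=cv2.cvtColor(img,cv2.COLOR_BGR2GRAY)
    hsv=cv2.cvtColor(img,cv2.COLOR_BGR2HSV)
    print(g[seed[1],seed[0]],hsv[seed[1],seed[0]],g[y0,x0],hsv[y0,x0])
    return g,hsv
comp(side,(265,300,350,355),(290,330),0); comp(scene,(225,190,300,235),(240,208),0)
for nm,img,poly in(("side",side,[(285,309.2),(327,303),(339.5,343.5),(294.5,350.5)]),("scene",scene,[(263,229.5),(286,217),(255.5,196),(232.5,206.7)])):
    print(nm)
s=[(285,309.2),(327,303),(339.5,343.5),(294.5,350.5)]  # lowL lowR highR highL in side
# scene: side-right is +x; near scene camera = +x,+y
c=[(286,217),(263,229.5),(232.5,206.7),(255.5,196)]
X=tri(c,s); print(np.round(X*1000)); 
for i in range(4): print(np.linalg.norm(X[i]-X[(i+1)%4])*1000)
# tray bottom and top corners: side crop
top=[(76,88),(282,57)]; bot=[(122,370),(343,333)]
f=lambda p:(p[0]/4+260,p[1]/4+285)
for p in bot: print("bot",np.round(plane("side",f(p),0)*1000))
for p in top: print("rim far",np.round(plane("side",f(p),.039)*1000))
E
```

```text
95 [  4  20 100] 118 [ 18  37 124]
93 [18 13 95] 135 [ 22  28 139]
side
scene
[[ 434. -175.   36.]
 [ 513. -177.   36.]
 [ 507. -286.   57.]
 [ 430. -282.   57.]]
78.77073344019423
110.8501671604689
76.74547196296533
109.59069370380556
bot [ 420. -297.    0.]
bot [ 518. -301.    0.]
rim far [ 425. -170.   39.]
rim far [ 523. -174.   39.]
```

The measured corners give a 79 x 110 mm plate with its low end at 36 mm and its high end at 57 mm, which is an 11° tilt and matches the description. The high end faces −y. The tray centre is about (471,−235), so the seat is about (470,−272). I'll shut the fingers and go above the press spot at (470,−268).

Call:
{"method": "apply_moves", "body": {
  "series": [-10,33.5,12,0,0,0,-10,33.5,12,0,0,0,-10,33.5,12,0,0,0,-10,33.5,12,0,0,0,-10,33.5,12,0,0,0,-10,33.5,12,0,0,0,-10,33.5,12,0,0,0,-10,33.5,12,0,0,0],
  "hand": 0,
  "grip_force": 40
}}

```text
t: 1.15
tcp_pos: [0.4694, -0.2689, 0.1345]
eef_rot: [-0.0, 1.0, 0.0, -0.0]
wrist_force: [0.1, -0.1, -0.2]
gripper_width: 0.0004
```

Call:
{"method": "apply_moves", "body": {
  "series": [0,0,10,0,0,0,0,0,10,0,0,0,0,0,10,0,0,0,0,0,0,0,0,0,0,0,0,0,0,0,0,0,0,0,0,0,0,0,0,0,0,0,0,0,0,0,0,0]
}}

```text
t: 2.15
tcp_pos: [0.4701, -0.2681, 0.1056]
eef_rot: [0.0, 1.0, -0.0, 0.0]
wrist_force: [-0.6, 0.4, 0.1]
gripper_width: -0.0001
```

Run:
```python
from h import *
for n in["side","scene","wrist"]:
    o=arm.get_obs(); im=arm.snapshot(n); cv2.imwrite(f"pics/{n}1.png",im)
    if n!="wrist":
        q=P(n)@np.r_[o["tcp_pos"],1]; print(n,q[:2]/q[2])
a=cv2.imread("pics/side1.png")[230:390,230:390]; b=cv2.imread("pics/scene1.png")[120:260,180:340]
a=cv2.resize(a,(400,400));b=cv2.resize(b,(400,350));o2=np.zeros((400,800,3),np.uint8);o2[:,:400]=a;o2[:350,400:]=b
cv2.imwrite("pics/crop1.png",np.clip(o2*1.5,0,255).astype(np.uint8)); print(o)
```

```text
side [315.19930527 321.44962729]
scene [246.2230848  185.74520876]
{'t': 2.25, 'joints': array([-6.23089245e-01,  1.26463578e-01,  1.58087940e+00,  4.80623640e-05,
        1.43401815e+00, -6.23039535e-01]), 'qd': array([ 0.00012283,  0.00033179,  0.00138381, -0.00161181, -0.00116894,
       -0.00045466]), 'effort': array([ 1.62428030e-02, -3.52798998e+01, -2.97356915e+01,  1.13364968e-03,
       -1.09837420e-03,  4.20833442e-05]), 'tcp_pos': array([ 0.47005549, -0.26805727,  0.10541754]), 'eef_rot': array([ 4.82181053e-05,  9.99999993e-01, -2.81287930e-05,  1.07903863e-04]), 'wrist_force': array([ 1.30590142, -0.41721172,  0.33028887]), 'wrist_torque': array([-0.03251247, -0.01664575, -0.01163393]), 'gripper_width': 0.00013271250810635018}
```

View pics/crop1.png

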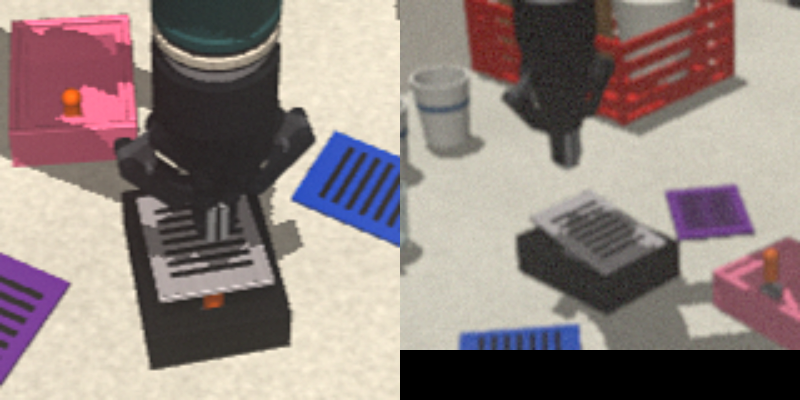

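View pics/wrist1.png

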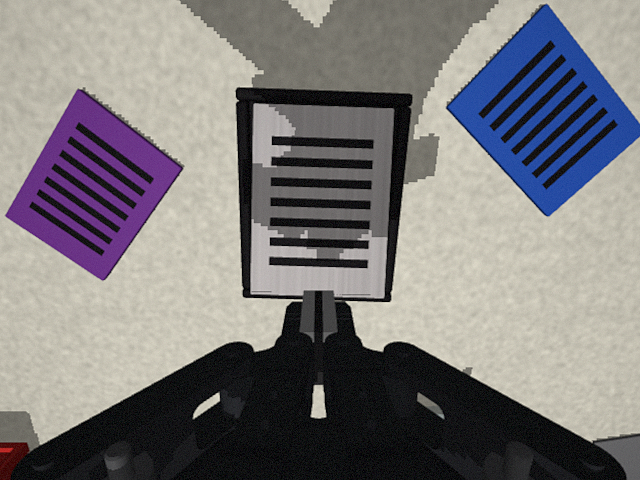

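The wrist view shows the grille inside its black tray with the high edge from (250,293) to (388,299), and the shut fingertips at (318,292) in line with mid-width. I'll cross-check these by casting the wrist rays.

Run:
```python
from h import *
c=arm.camera_info("wrist"); T=np.array(c["tool_from_camera"]);K=np.array(c["K"])
o=arm.get_obs(); W=np.diag([1.,-1,-1]); p=o["tcp_pos"]
def wp(uv,z):
    d=W@T[:3,:3]@np.linalg.inv(K)@[*uv,1]; s=W@T[:3,3]+p
    return np.round((s+d*(z-s[2])/d[2])*1000,1)
print(wp((250,293),.058),wp((388,299),.058),wp((253,102),.036),wp((393,108),.036),"rim far",wp((237,90),.039),wp((411,95),.039),"tray near",wp((243,297),.039),wp((388,301),.039))
```

```text
[ 430.  -282.9   58. ] [ 513.1 -286.9   58. ] [ 433.9 -174.5   36. ] [ 513.6 -177.6   36. ] rim far [ 425.9 -168.6   39. ] [ 522.6 -171.1   39. ] tray near [ 421.1 -294.9   39. ] [ 517.4 -297.9   39. ]
```

The wrist rays agree with the two-view fix: the high edge is centred at (471,−285), which puts the spot at (471,−267). The TCP at (470,−268) is within 2 mm of it. Now I'll descend to about 60 mm.

Call:
{"method": "apply_moves", "body": {
  "series": [0,0,10,0,0,0,0,0,10,0,0,0,0,0,10,0,0,0,0,0,8,0,0,0,0,0,3,0,0,0,0,0,2,0,0,0,0,0,1,0,0,0,0,0,1,0,0,0]
}}

```text
t: 3.3
tcp_pos: [0.4703, -0.2682, 0.0607]
eef_rot: [0.0, 1.0, 0.0, 0.0]
wrist_force: [0.6, 0.5, -0.3]
gripper_width: -0.0002
```

Call:
{"method": "apply_moves", "body": {
  "series": [0,0,1,0,0,0,0,0,1,0,0,0,0,0,1,0,0,0,0,0,1,0,0,0,0,0,1,0,0,0,0,0,1,0,0,0,0,0,1,0,0,0,0,0,1,0,0,0]
}}

```text
t: 4.3
tcp_pos: [0.4703, -0.2685, 0.0525]
eef_rot: [0.001, 1.0, -0.0, 0.0]
wrist_force: [-0.4, -2.5, 4.0]
gripper_width: 0.0001
```

Call:
{"method": "apply_moves", "body": {
  "series": [0,0,1,0,0,0,0,0,1,0,0,0,0,0,1,0,0,0,0,0,1,0,0,0,0,0,1,0,0,0,0,0,1,0,0,0,0,0,1,0,0,0,0,0,1,0,0,0]
}}

```text
t: 5.3
tcp_pos: [0.4701, -0.2681, 0.0443]
eef_rot: [0.0, 1.0, -0.0, 0.0]
wrist_force: [0.2, -3.8, 4.8]
gripper_width: 0.0
```

Call:
{"method": "apply_moves", "body": {
  "series": [0,0,1,0,0,0,0,0,1,0,0,0,0,0,1,0,0,0,0,0,0.5,0,0,0,0,0,0.5,0,0,0,0,0,0.5,0,0,0,0,0,0.5,0,0,0,0,0,0.5,0,0,0]
}}

```text
t: 6.3
tcp_pos: [0.4701, -0.268, 0.0391]
eef_rot: [0.0, 1.0, 0.0, 0.0]
wrist_force: [-0.5, -2.3, 6.5]
gripper_width: -0.0001
```

Call:
{"method": "apply_moves", "body": {
  "series": [0,0,0.5,0,0,0,0,0,0.5,0,0,0,0,0,0.5,0,0,0,0,0,0.5,0,0,0,0,0,0,0,0,0,0,0,0,0,0,0,0,0,0,0,0,0,0,0,0,0,0,0]
}}

```text
t: 7.3
tcp_pos: [0.4701, -0.268, 0.039]
eef_rot: [0.0, 1.0, 0.0, 0.0]
wrist_force: [-2.6, -0.5, 14.4]
gripper_width: -0.0001
```

Run:
```python
from h import *
print(arm.get_obs()["wrist_force"])
a=arm.snapshot("side")[275:395,240:360]; b=arm.snapshot("scene")[160:260,200:320]
a=cv2.resize(a,(400,400));b=cv2.resize(b,(400,333));o2=np.zeros((400,800,3),np.uint8);o2[:,:400]=a;o2[:333,400:]=b
cv2.imwrite("pics/crop2.png",np.clip(o2*1.5,0,255).astype(np.uint8)); print(arm.get_obs()["wrist_force"],arm.get_obs()["tcp_pos"])
```

```text
[-2.6316774  -0.48358738 14.36700323]
[-3.43638796 -0.85710566 13.34747461] [ 0.47011097 -0.26805205  0.03903557]
```

View pics/crop2.png

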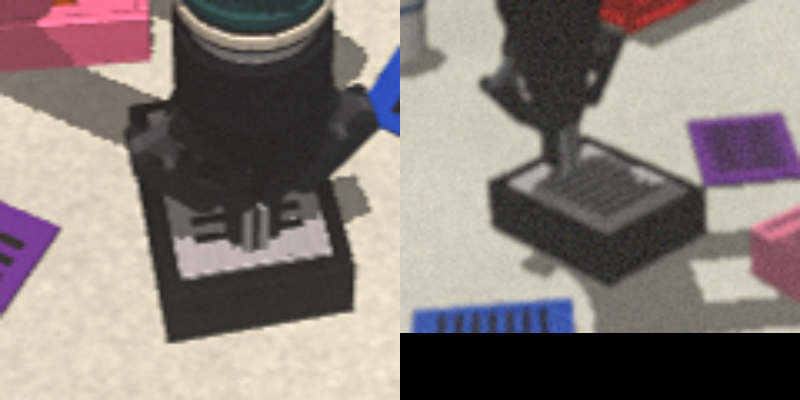

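The TCP stops at z = 39.0 mm, which is rim height, with the force up to 14 N and no further movement. Both views show the grille flush in its tray. I'll press slightly more to confirm the stop, then lift straight up.

Call:
{"method": "apply_moves", "body": {
  "series": [0,0,1,0,0,0,0,0,1,0,0,0,0,0,0,0,0,0,0,0,0,0,0,0,0,0,0,0,0,0,0,0,0,0,0,0,0,0,0,0,0,0,0,0,0,0,0,0]
}}

```text
t: 8.4
tcp_pos: [0.4702, -0.2681, 0.039]
eef_rot: [0.0, 1.0, 0.0, 0.0]
wrist_force: [-6.8, 2.0, 22.7]
gripper_width: -0.0002
```

Call:
{"method": "apply_moves", "body": {
  "series": [0,0,-2,0,0,0,0,0,-2,0,0,0,0,0,-3,0,0,0,0,0,-8,0,0,0,0,0,-15,0,0,0,0,0,-20,0,0,0,0,0,-25,0,0,0,0,0,-25,0,0,0]
}}

```text
t: 9.4
tcp_pos: [0.47, -0.2678, 0.1364]
eef_rot: [-0.0, 1.0, 0.0, 0.0]
wrist_force: [0.6, 0.7, -1.1]
gripper_width: -0.0001
```

Call:
{"method": "apply_moves", "body": {
  "series": [0,-20,-10,0,0,0,0,-20,-10,0,0,0,0,-20,-10,0,0,0,0,-20,-10,0,0,0,0,-20,0,0,0,0,0,0,0,0,0,0,0,0,0,0,0,0,0,0,0,0,0,0]
}}

```text
t: 10.4
tcp_pos: [0.4698, -0.1685, 0.1744]
eef_rot: [-0.0, 1.0, -0.0, -0.0]
wrist_force: [0.4, 0.1, 0.4]
gripper_width: 0.0004
```

Run:
```python
from h import *
a=arm.snapshot("side");b=arm.snapshot("scene"); cv2.imwrite("pics/side3.png",a);cv2.imwrite("pics/scene3.png",b)
a=a[285:385,260:365];b=b[180:255,215:305]
a=cv2.resize(a,None,fx=4,fy=4,interpolation=cv2.INTER_CUBIC);b=cv2.resize(b,None,fx=4,fy=4,interpolation=cv2.INTER_CUBIC)
o=np.zeros((400,780,3),np.uint8);o[:400,:420]=a;o[:300,420:]=b
cv2.imwrite("pics/crop3.png",np.clip(o*1.5,0,255).astype(np.uint8))
```

```text
(no output)
```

View pics/crop3.png

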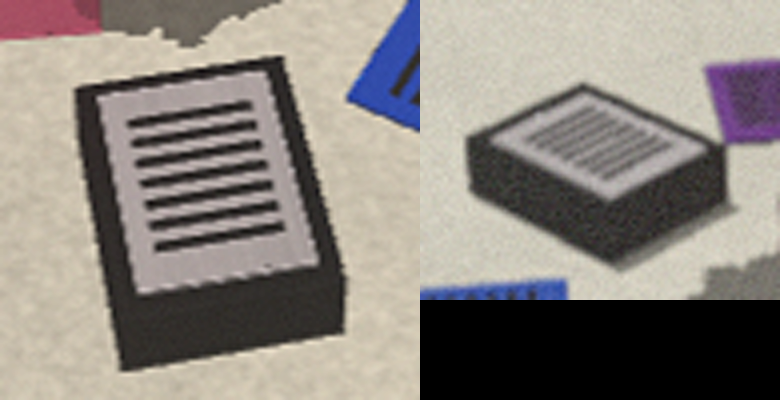

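View pics/side3.png

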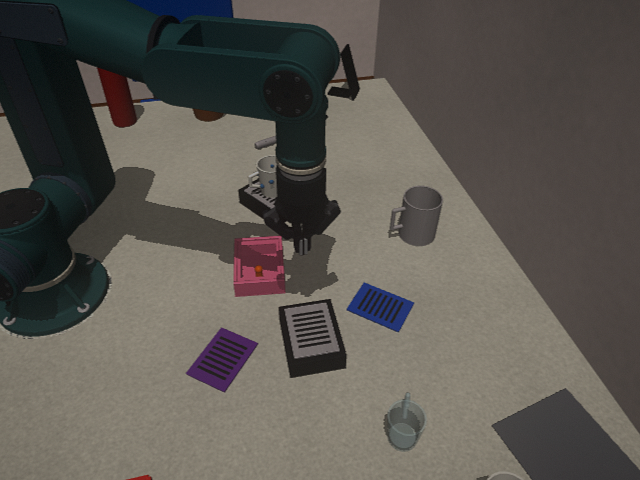

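The grille (side ≈(312,332)) now lies flush with an even black rim around it, and no orange shows. The cup and jug are where they were. I'll triangulate the corners for numbers before handing in.

Run:
```python
from h import *
f=lambda p:(p[0]/4+260,p[1]/4+285); g=lambda p:((p[0]-420)/4+215,p[1]/4+180)
s=[f(p) for p in[(98,97),(266,72),(318,266),(138,294)]]
c=[g(p) for p in[(708,147),(612,200),(490,137),(585,95)]]
X=tri(c,s); print(np.round(X*1000))
u=(X[2]+X[3]-X[0]-X[1])/2; u/=np.linalg.norm(u); r=(X[2]+X[3])/2-.018*u
v=X[1]-X[0]+X[2]-X[3]; n=np.cross(u,v); n/=np.linalg.norm(n)
print("raised_end",np.round(r*1000,1),"tilt deg",np.degrees(np.arccos(abs(n[2]))))
```

```text
[[ 433. -174.   36.]
 [ 513. -176.   35.]
 [ 508. -287.   36.]
 [ 430. -283.   35.]]
raised_end [ 469.2 -267.2   35.3] tilt deg 0.168253779699458
```

Run:
```python
from station import arm
print(arm.get_obs()["t"]); print(arm.hand_in())
```

```text
10.5
the job is handed in; nothing more can be done
None
```

The raised grille now lies level and flush in its black tray, and I handed the job in at 10.5 s. With the fingers shut I pressed straight down at (470, −268) mm, about 2 mm from the measured spot. It reached the rigid stop at TCP z = 39.0 mm. I pressed on to 22.7 N to confirm the stop, then lifted clear.

**Last checks:**
- **Level:** the corners measured across two views give a tilt of about 0.2°, with an even rim all round and no post showing.
- **Position:** the pressed spot measures (469, −267) mm, about 5 mm in plan from my estimated seat at (470, −272) and inside the 12 mm limit.
- **Height:** the two checks disagree. The cameras give 35 mm, still in the allowed band, while the fingertip on the stop gave 39.0 mm. I trust the fingertip, because the cameras' height readings looked about 3 mm low before the press too.
- **Bystanders:** the last side view shows the cup and jug unmoved by eye; I did not measure them. The cup was partly hidden by the arm in that view. The arm ended clear of everything, with about 0 N on the wrist.

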